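# Set a pipe-threading die head to its size line and lock it

## Robot

A 7-joint arm with a two-finger parallel gripper is mounted at the origin on the work surface. World frame = base frame: x ahead of the robot, y to its left, z up, the work surface at z = 0. Lengths are in m, angles in rad, forces in N, time in s.
With the tool pointing down it reaches from about 0.425 to 0.925 m from the base axis. Payload 6.8 kg.
Tool frame: the origin (TCP) lies midway between the tips of the shut fingers; the grasp point (between the pads) lies 19 mm behind it; z points along the fingers, y is the line along which they close (so a half turn about z gives the same grasp; the last joint's range is limited). The gripper opens to 85 mm and grips with 20 to 120 N. Pads are 22 mm wide; open, the fingers measure 114 mm over their backs; the gripper's body (76 mm by 85 mm) begins 54 mm behind the grasp point. The pads swing forward as they close: fully open they stand 13 mm farther back than shut.
Start: joints at [-1.294, 0.477, 0.022, 1.555, -0.011, 1.109, -0.083], TCP at [0.253, 0.626, 0.231] pointing down, gripper open.
Joint ranges: [-2.96, 2.96], [-0.34, 2.1], [-1.41, 1.46], [0.24, 2.44], [-1.37, 4.51], [0.17, 1.92], [-2.96, 2.96]. Speed limits (rad/s): [2.39, 2.39, 3.14, 3.14, 3.14, 3.14, 3.14].

## Interface

Orientations are given as a rotation vector (axis times angle).
In Python, from bench import get_obs, grab_frame, camera_params, r gives the robot as it stands.
- The arm moves only by the shell command python3 -m jog 'ROWS' [FORCE]. ROWS is JSON, a list of rows, each an object of numbers: "rx", "ry", "rz": the turn, a rotation vector about the world's x, y, z scaled (see below); "x", "y", "z": the shift along the world's x, y, z scaled (see below); "jaw": the opening, from -1 (shut) to 1 (fully open). In form: [{"rx": .., "ry": .., "rz": .., "x": .., "y": .., "z": .., "jaw": ..}, ...]. A call has 1 to 8 rows; each row shifts and turns the commanded pose from where the row before left it; what a row does not reach is not made up. The controller multiplies each number of a shift by 60 mm and each number of a turn by 10 degrees. A row lasts 1/8 s, in which the tool goes at most 62.5 mm and 10.7 degrees, less where a joint would pass 70% of its speed; a pose out of reach is approached as far as the arm can. A call with a number of a shift or a turn outside -1 to 1 is refused whole. A call with a gripper value outside its range is refused whole. The fingers move at their own pace and stop on an object; FORCE is the grip in N (left out, the last holds). Time passes only in rows, so rows that do not move let the fingers close. It gives the time, the measured TCP pose, the force, the opening and the grip force at its end, in the units of the state.
- get_obs(): the state, without advancing time (a new reading comes with each control period).
- grab_frame(name): name is "scene" or "top" or "wrist"; returns the picture (384x512x3 uint8, red, green, blue); there is no depth.
- camera_params(name): a dict with "fx", "fy", "cx", "cy" (pixels), "R" (3x3) and "t" (3): a world point X has camera coordinates R X + t. Camera axes: x right, y down, z forward; pixel columns grow to the right and rows downward; lengths in m; the calibration is good to about 2 mm. A picture is of the moment at which its call begins: read the wrist's pose just before it. camera_params takes no time and is no camera call; for the wrist camera it gives the pose at the moment of the call.
- r.hand_in(): hands the job in; it is judged then, once.
The state is a dict: "clock": time; "joints": joint angles; "qvel": joint speeds; "tau": joint torques, N m; "tcp_pos": TCP position; "orientation": TCP orientation; "contact_force": force on the tool from outside, world axes, zero at the start; "moment": the same for the moment, N m; "grip_width": finger opening in m; "gripper_force": force on a finger pad.
Only numpy, scipy, OpenCV 4.12 (cv2) and the standard library are available. Lean on these libraries where they do the work, as an engineer would, in place of code of your own. Each camera call takes 0.05 s, during which the arm holds its last target. There are 200 camera calls.

## Task

The pipe-threading die head on the green bench stands opened, with its red clamp lever slack. Push its long black-gripped setting lever round until the red pointer stands on the yellow size line, then push the red clamp lever round clockwise until it is fully home, so that the setting is locked and the pointer still stands on the yellow line. Only push, gently, with the fingers: pinch and lift nothing, and leave the loose things around the head where they are.

Things in the scene. Friction and masses are not known exactly. Their poses are not given: they have to be found in the camera images.
- die_head: Pipe-threading die head, face up, screwed to the bench on a dark plate 215 x 250 x 12 mm; it does not move. Origin at bench height on the head's axis; z up. Blue base to 40 mm height; steel cam ring 200 mm in diameter, 40 to 54 mm; grey face 164 mm in diameter, top at 70 mm, with four dies round a hole. Setting lever on its -y side, clamp lever on its +y side.
- cam_ring (a joint): Angle of the cam ring with setting lever and pointer about the head's axis, rad: 0 = fully open stop, grows counter-clockwise from above to the stop at 1.2. In the head's frame the lever points in direction -2.211 rad (from x towards y) plus this angle. Clamp slack, it turns against steady friction of 0.6 N m (4 N at the grip), stays where left and draws the dies in.
- lever_grip (a point): Point on the centre line of the setting lever's black grip, 148 mm from the head's axis, 53 mm above the bench. The grip is a round bar 18 mm thick (ribs 20 mm) pointing straight outwards from 113 to 195 mm from the axis, rising from 46 to 62 mm height; free space below it down to plate or bench.
- pointer (a point): Tip of the red pointer on the cam ring, at the root of the setting lever and in line with it; 82 mm from the head's axis, 72 mm above the bench.
- yellow_line (a point): Outer end of the yellow line, the middle and widest (4 mm) of five lines 12 degrees apart on the black curved size plate on the face (the others are white); 82 mm from the head's axis, 72 mm above the bench: the pointer's tip meets this point when set. The plate does not move in use; its place varies up to 0.12 rad either way of the head's -y direction.
- clamp (a joint): Angle of the red clamp lever about its upright stud, rad: starts slack at 0 to 0.25, grows clockwise from above to the stop at 1.3 (fully home). Friction 0.35 N m (6 N at the arm); over the last 0.1 rad its eccentric cam bites on the cam ring's rim (up to 12 N at the arm) and may drag the ring up to 0.01 rad counter-clockwise. It stays where left; home, it holds the ring fast.
- clamp_axis (a point): Point on the upright axis of the clamp lever's stud, 88 mm above the bench, 107 mm from the head's axis along the head's +y. The hub is 24 mm in diameter, from 57 to 85 mm height.
- clamp_arm (a point): Point on the centre line of the red clamp arm, 55 mm from the stud's axis, 89 mm above the bench. The arm is a round bar 15 mm thick pointing straight out from the stud, rising from 78 mm height (30 mm out) to 99 mm (78 mm out); free space below. In the head's frame it points in direction 2.443 rad (from x towards y) less the joint angle.
- coupling: Bystander: loose galvanised pipe coupling standing on end, 45 mm in diameter, 50 mm high; origin at the centre of its underside.
- battery: Bystander: loose black drill battery pack, 75 x 115 x 63 mm high; origin at the centre of its underside.
- paste_tin: Bystander: loose yellow tin of thread paste with a black lid, 64 mm in diameter, 75 mm high; origin at the centre of its underside.
- hammer: Bystander: loose hammer lying on the bench, 280 mm long; origin under its middle, handle towards its -x.

How it is judged:
By the outcome, as a careful person would: the job done as asked, in the order asked, and still so for the second after the job is handed in, with the robot touching nothing.
It also fails if it takes over 54 s, if anything falls off the work surface, if the arm or the gripper's body presses on something with over 40 N, if the wrist force passes 120 N, or if a joint passes its speed limit or range.

## Working session

There is one attempt and no reset: what is moved stays moved. The work goes in short steps, Python scripts to look and compute and a shell command to move; the robot and the scene stay as the last step left them, time stands still between calls to the robot, and variables do not carry over. Pictures are saved under pics/ and viewed, at most 10 in all, crops included, and the job is handed in when it is done.

```bash
ls; mkdir -p pics
python3 - <<'E'
from bench import *
import cv2,numpy as np
o=get_obs();print(o['clock'],o['tcp_pos'],o['orientation'],o['grip_width'])
for n in('top','scene'):
    f=grab_frame(n);cv2.imwrite(f'pics/{n}0.png',cv2.resize(f[:,:,::-1],(800,600),interpolation=cv2.INTER_CUBIC))
    p=camera_params(n);print(n,p['fx'],p['cx'],p['cy'],np.round(-np.array(p['R']).T@p['t'],3))
E
```

```text
pics
0.0 [0.25313354 0.62510072 0.23029104] [-6.00546111e-01 -3.08342113e+00  2.91248059e-03] 0.0856030146520324
top 348.3553439715062 259.15027990950796 191.19745320269507 [ 0.441 -0.001  0.896]
scene 459.3435844456725 248.72596143337955 192.01017970295888 [1.548 0.085 1.099]
```

View pics/top0.png

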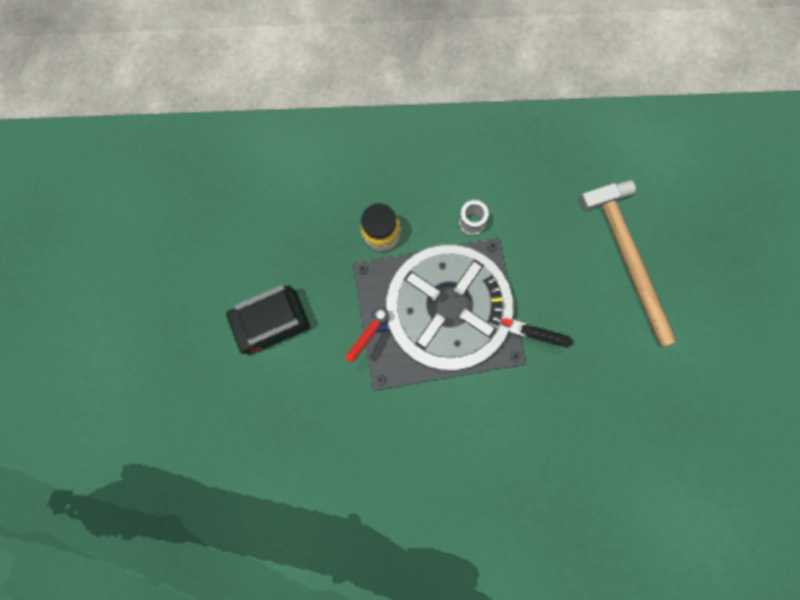

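View pics/scene0.png

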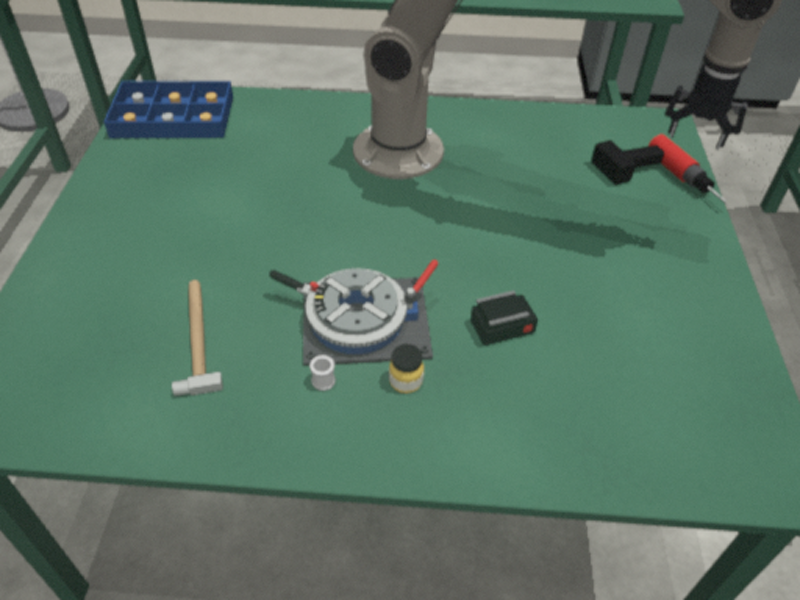

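The top view has +x up and +y left. In it I see the head axis at (450,306), pointer tip (507,322), yellow line end about (501,299), grip end (570,341), clamp stud (381,315) and arm end (350,357). The bystanders are clear of both sweeps.

```bash
cat > h.py <<'E'
from bench import *
import numpy as np, cv2
def ray(p,u,v,z):
    R=np.array(p['R']);c=-R.T@p['t'];d=R.T@np.array([(u-p['cx'])/p['fx'],(v-p['cy'])/p['fy'],1]);return c+d*(z-c[2])/d[2]
def proj(p,X):
    q=np.array(p['R'])@X+p['t'];return p['fx']*q[0]/q[2]+p['cx'],p['fy']*q[1]/q[2]+p['cy']
E
python3 - <<'E'
from h import *
p=camera_params('top')
for n,u,v,z in [('axis',450,306,.07),('ring',450,307,.054),('pointer',507,322,.072),('yellow',501,299,.072),('gripend',571,342,.062),('stud',381,315,.088),('armend',350,357,.099),('tin',380,216,.075),('coup',474,211,.05),('plateTL',356,265,.012),('plateTR',498,240,.012),('plateBR',525,362,.012),('plateBL',373,389,.012)]:
    print(n,np.round(ray(p,u/1.5625,v/1.5625,z),4))
w=camera_params('wrist');print(np.round(w['R'],2),np.round(w['t'],3), w['fx'])
print(np.round(-np.array(w['R']).T@w['t'],3))
E
```

```text
axis [ 0.5876 -0.0435  0.07  ]
ring [ 0.5888 -0.0443  0.054 ]
pointer [ 0.5605 -0.129   0.072 ]
yellow [ 0.5963 -0.1217  0.072 ]
gripend [ 0.5291 -0.2256  0.062 ]
stud [0.5731 0.0615 0.088 ]
armend [0.51   0.1067 0.099 ]
tin [0.7341 0.0627 0.075 ]
coup [ 0.747  -0.0886  0.05  ]
plateTL [0.6714 0.1087 0.012 ]
plateTR [ 0.7084 -0.1306  0.012 ]
plateBR [ 0.5038 -0.1636  0.012 ]
plateBL [0.4654 0.0813 0.012 ]
[[ 0.38  0.93 -0.  ]
 [ 0.88 -0.36  0.3 ]
 [ 0.28 -0.12 -0.95]] [-0.674 -0.04   0.381] 293.0334937985328
[0.182 0.654 0.373]
```

Axis ≈ (0.588, −0.044), head yaw ≈ 8°, lever at −108°, yellow line at about −84°. That means turning the lever about 0.42 rad by pushing +x. The clamp arm is at 144° and home is at about 73.5°, so it is also pushed +x. I'll go behind the grip with the fingers shut.

```bash
python3 -m jog '[{"x":0.45,"y":-0.88,"jaw":-1},{"x":0.45,"y":-0.88,"jaw":-1},{"x":0.45,"y":-0.88,"jaw":-1},{"x":0.45,"y":-0.88,"jaw":-1},{"x":0.45,"y":-0.88,"jaw":-1},{"x":0.45,"y":-0.88,"jaw":-1},{"x":0.45,"y":-0.88,"jaw":-1},{"x":0.45,"y":-0.88,"jaw":-1}]' && python3 -m jog '[{"x":0.06,"y":-0.9,"rz":0.25,"jaw":-1},{"x":0.06,"y":-0.9,"rz":0.25,"jaw":-1},{"x":0.06,"y":-0.9,"rz":0.25,"jaw":-1},{"x":0.06,"y":-0.9,"rz":0.25,"jaw":-1},{"x":0.06,"y":-0.9,"rz":0.25,"jaw":-1},{"x":0.06,"y":-0.9,"rz":0.25,"jaw":-1},{"x":0.06,"y":-0.9,"jaw":-1},{"jaw":-1}]'
python3 - <<'E'
from h import *
p=camera_params('wrist');f=grab_frame('wrist')
cv2.imwrite('pics/w1.png',cv2.resize(f[:,:,::-1],(800,600),interpolation=cv2.INTER_CUBIC))
import pickle;pickle.dump(p,open('w1.pkl','wb'))
E
```

```text
validation failed for argument at $[0]...
```

View pics/w1.png

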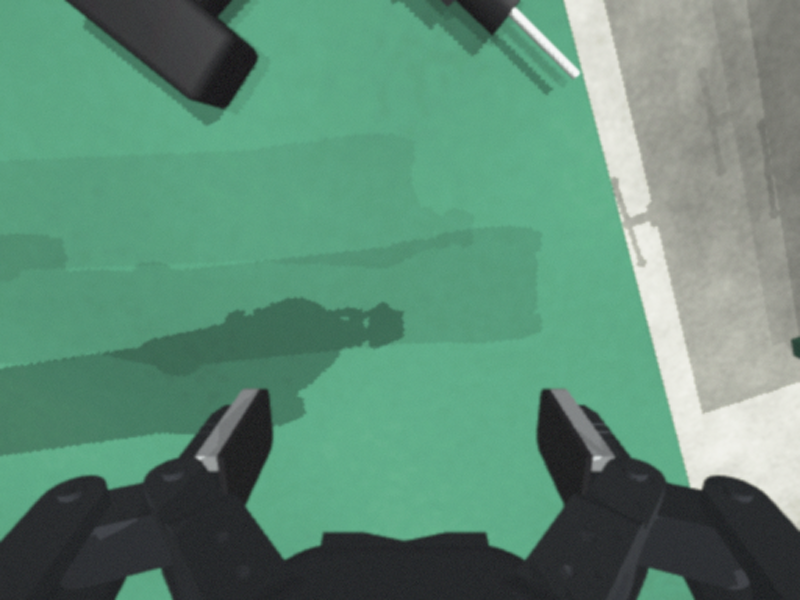

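The call was refused because rows need all the keys, so nothing moved. The picture shows the fingers at its bottom edge, so the camera sits on the −x side of the tool. I'll turn the tool about −80° on the way, which puts the camera over the head and the pointer.

```bash
python3 -m jog '[{"rx":0,"ry":0,"rz":-0.5,"x":0.45,"y":-0.88,"z":0,"jaw":-1},{"rx":0,"ry":0,"rz":-0.5,"x":0.45,"y":-0.88,"z":0,"jaw":-1},{"rx":0,"ry":0,"rz":-0.5,"x":0.45,"y":-0.88,"z":0,"jaw":-1},{"rx":0,"ry":0,"rz":-0.5,"x":0.45,"y":-0.88,"z":0,"jaw":-1},{"rx":0,"ry":0,"rz":-0.5,"x":0.45,"y":-0.88,"z":0,"jaw":-1},{"rx":0,"ry":0,"rz":-0.5,"x":0.45,"y":-0.88,"z":0,"jaw":-1},{"rx":0,"ry":0,"rz":-0.5,"x":0.45,"y":-0.88,"z":0,"jaw":-1},{"rx":0,"ry":0,"rz":-0.5,"x":0.45,"y":-0.88,"z":0,"jaw":-1}]' && python3 -m jog '[{"rx":0,"ry":0,"rz":-0.57,"x":0.06,"y":-0.9,"z":0,"jaw":-1},{"rx":0,"ry":0,"rz":-0.57,"x":0.06,"y":-0.9,"z":0,"jaw":-1},{"rx":0,"ry":0,"rz":-0.57,"x":0.06,"y":-0.9,"z":0,"jaw":-1},{"rx":0,"ry":0,"rz":-0.57,"x":0.06,"y":-0.9,"z":0,"jaw":-1},{"rx":0,"ry":0,"rz":-0.57,"x":0.06,"y":-0.9,"z":0,"jaw":-1},{"rx":0,"ry":0,"rz":-0.57,"x":0.06,"y":-0.9,"z":0,"jaw":-1},{"rx":0,"ry":0,"rz":-0.57,"x":0.06,"y":-0.9,"z":0,"jaw":-1},{"rx":0,"ry":0,"rz":0,"x":0,"y":0,"z":0,"jaw":-1}]'
python3 - <<'E'
from h import *
p=camera_params('wrist');f=grab_frame('wrist')
cv2.imwrite('pics/w2.png',cv2.resize(f[:,:,::-1],(800,600),interpolation=cv2.INTER_CUBIC))
import pickle;pickle.dump(p,open('w2.pkl','wb'));print(get_obs()['joints'])
E
```

```text
clock: 1.15
tcp_pos: [0.4699, 0.2015, 0.2314]
orientation: [-1.623, -2.69, -0.001]
contact_force: [0.2, -0.0, 0.6]
grip_width: 0.0
gripper_force: 0.0
clock: 2.15
tcp_pos: [0.4937, -0.1795, 0.2315]
orientation: [2.447, 1.967, -0.002]
contact_force: [-0.4, 1.4, -1.0]
grip_width: 0.0002
gripper_force: 0.0
[-0.32801355  0.26194209  0.66346254  1.94662558 -0.19039488  0.99535416
  0.21081523]
```

View pics/w2.png

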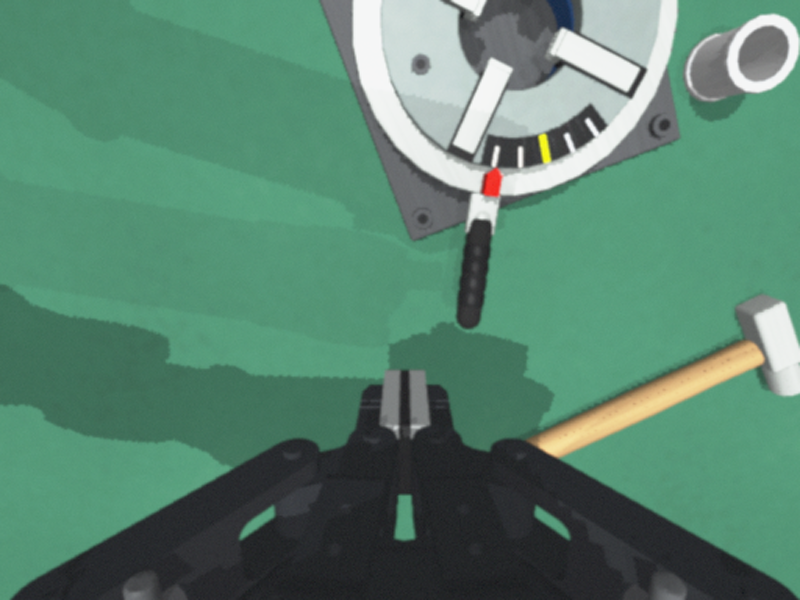

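The wrist view is clear: pointer tip (493,170), yellow line's outer end (546,162), grip end (467,322). The closed fingers measure about 30 mm across.

Run:
```python
from h import *
import pickle
from scipy.optimize import least_squares
p=pickle.load(open('w2.pkl','rb'));k=1.5625
P={n:ray(p,u/k,v/k,z) for n,u,v,z in [('ptr',493,170,.072),('yel',546,162,.072),('gend',467,323,.06),('gin',481,226,.048),('ringBot',505,195,.052)]}
for n in P:print(n,np.round(P[n],4))
L=lambda a,r:np.array([np.cos(a),np.sin(a)])*r
S=np.array([.5731,.0615]);T=np.array([.588,-.044])
def res(x):
    c=x[:2];y,l,yl=x[2:]
    return np.r_[(c+L(l,.082)-P['ptr'][:2]),(c+L(yl,.082)-P['yel'][:2]),(c+L(l,.195)-P['gend'][:2]),(c+L(y+np.pi/2,.107)-S)/2,(c-T)/2]
x=least_squares(res,[.588,-.044,.14,-1.88,-1.46]).x
print(np.round(x,4),np.round(res(x)*1000,1),'turn',x[4]-x[3],'cam',x[3]-x[2]+2.211)
for a in(x[3],x[4]): print(np.round(x[:2]+L(a,.155),4),np.degrees(a))
```

```text
ptr [ 0.5642 -0.1226  0.072 ]
yel [ 0.5976 -0.125   0.072 ]
gend [ 0.531  -0.2252  0.06  ]
gin [ 0.5542 -0.1599  0.048 ]
ringBot [ 0.5732 -0.1418  0.052 ]
[ 0.5901 -0.0427  0.1615 -1.8841 -1.4797] [ 0.6  1.8 -0.1  0.6 -1.  -3.1 -0.1  0.7  1.   0.6] turn 0.4044878063725892 cam 0.16540717622071188
[ 0.5423 -0.1902] -107.9532097917012
[ 0.6042 -0.1971] -84.777765622047
```

```bash
python3 -m jog '[{"rx":0,"ry":0,"rz":0,"x":0,"y":0,"z":-0.82,"jaw":-1},{"rx":0,"ry":0,"rz":0,"x":0,"y":0,"z":-0.82,"jaw":-1},{"rx":0,"ry":0,"rz":0,"x":0,"y":0,"z":-0.82,"jaw":-1},{"rx":0,"ry":0,"rz":0,"x":0,"y":0,"z":-0.82,"jaw":-1},{"rx":0,"ry":0,"rz":0,"x":0,"y":0,"z":0,"jaw":-1},{"rx":0,"ry":0,"rz":0,"x":0.13,"y":0,"z":0,"jaw":-1},{"rx":0,"ry":0,"rz":0,"x":0.13,"y":-0.03,"z":0,"jaw":-1},{"rx":0,"ry":0,"rz":0,"x":0.13,"y":-0.03,"z":0,"jaw":-1}]'; python3 -m jog '[{"rx":0,"ry":0,"rz":0.2,"x":0.13,"y":-0.04,"z":0,"jaw":-1},{"rx":0,"ry":0,"rz":0.2,"x":0.13,"y":-0.04,"z":0,"jaw":-1},{"rx":0,"ry":0,"rz":0.2,"x":0.13,"y":-0.04,"z":0,"jaw":-1},{"rx":0,"ry":0,"rz":0.2,"x":0.13,"y":-0.04,"z":0,"jaw":-1},{"rx":0,"ry":0,"rz":0.2,"x":0.13,"y":-0.04,"z":0,"jaw":-1},{"rx":0,"ry":0,"rz":0.2,"x":0.1,"y":-0.02,"z":0,"jaw":-1},{"rx":0,"ry":0,"rz":0,"x":0,"y":0,"z":0,"jaw":-1}]'
python3 - <<'E'
from h import *
p=camera_params('wrist');f=grab_frame('wrist')
cv2.imwrite('pics/w3.png',cv2.resize(f[:,:,::-1],(800,600),interpolation=cv2.INTER_CUBIC))
import pickle;pickle.dump(p,open('w3.pkl','wb'))
E
```

```text
clock: 3.2
tcp_pos: [0.52, -0.1785, 0.0362]
orientation: [2.438, 1.977, 0.004]
contact_force: [-0.1, 1.3, 0.2]
grip_width: 0.0001
gripper_force: 0.0
clock: 4.08
tcp_pos: [0.5643, -0.1917, 0.0346]
orientation: [2.218, 2.222, 0.001]
contact_force: [-0.6, -0.5, 0.1]
grip_width: -0.0001
gripper_force: 0.3
```

View pics/w3.png

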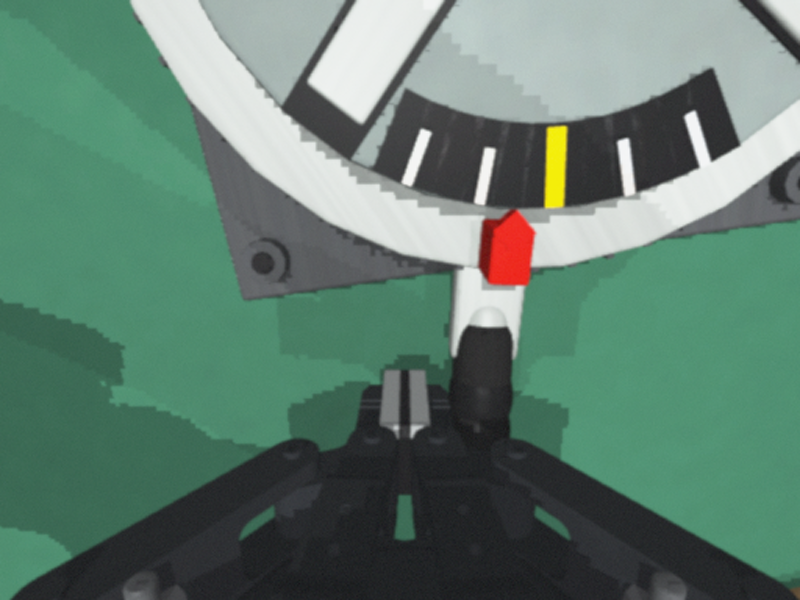

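The pointer tip is at (515,210) and the yellow line's end at (554,208). That leaves about 0.11 rad, or 17 mm at the grip. I'll push most of it and then measure by colour.

```bash
cat > meas.py <<'E'
from h import *
import sys
def run(name):
    p=camera_params('wrist');f=grab_frame('wrist');o=get_obs()
    h=cv2.cvtColor(f,cv2.COLOR_RGB2HSV)
    Y=(abs(h[...,0].astype(int)-29)<5)&(h[...,1]>150)&(h[...,2]>120)
    R=((h[...,0]<6)|(h[...,0]>174))&(h[...,1]>150)&(h[...,2]>100)
    def big(m):
        n,l,s,_=cv2.connectedComponentsWithStats(m.astype(np.uint8));return l==1+np.argmax(s[1:,4])
    C=np.array([.5901,-.0427]);out={}
    for n,m in(('yel',big(Y)),('ptr',big(R))):
        v,u=np.nonzero(m);X=np.array([ray(p,a,b,.072)[:2] for a,b in zip(u,v)])-C
        r=np.hypot(*X.T);a=np.arctan2(X[:,1],X[:,0])
        s=r>r.max()-.006 if n=='yel' else r<r.min()+.004
        print(n,len(u),'r',round(r.min(),4),round(r.max(),4),'end ang',round(a[s].mean(),4),'all',round(a.mean(),4));out[n]=a[s].mean()
    print('left to go',round(out['yel']-out['ptr'],4),'mm at grip',round(155*(out['yel']-out['ptr']),1),o['clock'],o['tcp_pos'])
    cv2.imwrite(f'pics/{name}.png',cv2.resize(f[60:252,160:416,::-1],(768,576),interpolation=cv2.INTER_CUBIC))
run(sys.argv[1])
E
python3 meas.py m0; python3 -m jog '[{"rx":0,"ry":0,"rz":0.15,"x":0.06,"y":0,"z":0,"jaw":-1},{"rx":0,"ry":0,"rz":0.15,"x":0.06,"y":0,"z":0,"jaw":-1},{"rx":0,"ry":0,"rz":0.15,"x":0.06,"y":0,"z":0,"jaw":-1},{"rx":0,"ry":0,"rz":0,"x":0.03,"y":0,"z":0,"jaw":-1},{"rx":0,"ry":0,"rz":0,"x":0,"y":0,"z":0,"jaw":-1}]'; python3 meas.py m1
```

```text
yel 697 r 0.0653 0.0825 end ang -1.4717 all -1.4689
ptr 1321 r 0.083 0.1003 end ang -1.5939 all -1.5917
left to go 0.1223 mm at grip 19.0 4.175 [ 0.56412306 -0.19153323  0.03468888]
clock: 4.8
tcp_pos: [0.5754, -0.1921, 0.0344]
orientation: [2.132, 2.307, -0.001]
contact_force: [-4.3, -2.3, 0.1]
grip_width: 0.0004
gripper_force: 1.7
yel 688 r 0.0652 0.0822 end ang -1.472 all -1.4689
ptr 1321 r 0.0829 0.1003 end ang -1.5236 all -1.5187
left to go 0.0516 mm at grip 8.0 4.85 [ 0.57538989 -0.19188759  0.03439645]
```

```bash
python3 -m jog '[{"rx":0,"ry":0,"rz":0.1,"x":0.04,"y":0,"z":0,"jaw":-1},{"rx":0,"ry":0,"rz":0.1,"x":0.04,"y":0,"z":0,"jaw":-1},{"rx":0,"ry":0,"rz":0,"x":0.02,"y":0,"z":0,"jaw":-1},{"rx":0,"ry":0,"rz":0,"x":0,"y":0,"z":0,"jaw":-1}]'; python3 meas.py m2
```

```text
clock: 5.35
tcp_pos: [0.5814, -0.1917, 0.0344]
orientation: [-2.091, -2.344, 0.001]
contact_force: [-4.0, -2.6, -0.8]
grip_width: -0.0002
gripper_force: 1.9
yel 678 r 0.0655 0.0825 end ang -1.4721 all -1.4691
ptr 1306 r 0.0832 0.1004 end ang -1.4832 all -1.4785
left to go 0.0111 mm at grip 1.7 5.4 [ 0.58137943 -0.19160185  0.0343826 ]
```

```bash
python3 -m jog '[{"rx":0,"ry":0,"rz":0,"x":0.015,"y":0,"z":0,"jaw":-1},{"rx":0,"ry":0,"rz":0,"x":0,"y":0,"z":0,"jaw":-1}]'; python3 meas.py m3
```

```text
clock: 5.65
tcp_pos: [0.5824, -0.1915, 0.0344]
orientation: [-2.091, -2.345, 0.0]
contact_force: [-4.1, -2.9, -1.5]
grip_width: -0.0001
gripper_force: 2.0
yel 682 r 0.0654 0.0825 end ang -1.4716 all -1.4689
ptr 1294 r 0.0832 0.1003 end ang -1.4759 all -1.4716
left to go 0.0043 mm at grip 0.7 5.7 [ 0.58238532 -0.1914996   0.03440684]
```

View pics/m3.png

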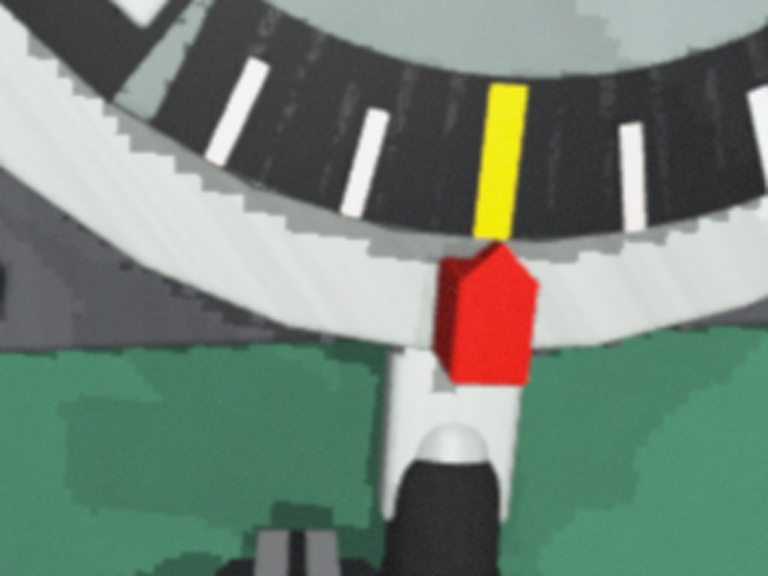

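The crop shows the tip at (498,243) and the yellow line's end at (492,238). The darker side wall of the pointer biased my mask, so the tip is already slightly past the line. I'll re-measure with the bright top face only.

```bash
sed -i 's/(h\[...,2\]>100)/(h[...,2]>VT)/; s/^def run/VT=int(sys.argv[2])\ndef run/' meas.py; sed -i "s/r.min()+.004/r.min()+.003/" meas.py
for v in 190 205 220; do python3 meas.py m4_$v $v; done
python3 - <<'E'
import cv2
a=cv2.imread('pics/m3.png')[:, :, 2]
for v in (250,262,280,310,350): print(v,a[v,420:560:6])
E
```

```text
yel 680 r 0.0654 0.0825 end ang -1.4717 all -1.4689
ptr 1016 r 0.0835 0.1003 end ang -1.4574 all -1.4597
left to go -0.0143 mm at grip -2.2 5.75 [ 0.58238774 -0.19149983  0.03441436]
yel 679 r 0.0654 0.0825 end ang -1.4717 all -1.4689
ptr 997 r 0.0835 0.1003 end ang -1.456 all -1.4591
left to go -0.0157 mm at grip -2.4 5.8 [ 0.58237072 -0.1915292   0.03443837]
yel 679 r 0.0654 0.0825 end ang -1.4716 all -1.4689
ptr 952 r 0.0835 0.1002 end ang -1.4557 all -1.4583
left to go -0.0159 mm at grip -2.5 5.85 [ 0.58237864 -0.19148015  0.03442547]
250 [153 149 151 153 138 134 135 135 137 134 126 115 136 218 237 215 150 147
 150 149 149 153 154 154]
262 [191 164 155 130 126 134 132 121 130 136 155 225 237 237 236 237 236 222
 204 205 206 204 175 173]
280 [215 205 202 129 107 111 124 194 233 237 237 237 237 237 237 237 236 237
 237 229 209 214 215 215]
310 [207 202 174 110 106 110 166 231 237 238 237 235 236 237 237 237 233 233
 236 209 211 210 210 212]
350 [195 195 141 105 105 128 218 236 237 237 236 236 236 235 236 236 236 235
 227 114 101  95  76  70]
```

```bash
python3 -m jog '[{"rx":0,"ry":0,"rz":0,"x":-0.25,"y":0,"z":0,"jaw":-1},{"rx":0,"ry":0,"rz":0,"x":0,"y":0,"z":0.6,"jaw":-1},{"rx":0,"ry":0,"rz":0,"x":0,"y":0,"z":0.6,"jaw":-1},{"rx":0,"ry":0,"rz":0,"x":0.25,"y":0,"z":0.1,"jaw":-1},{"rx":0,"ry":0,"rz":0,"x":0.2,"y":0,"z":0,"jaw":-1},{"rx":0,"ry":0,"rz":0,"x":0,"y":0,"z":0,"jaw":-1}]'
python3 - <<'E'
from h import *
w=camera_params('wrist');print(-np.array(w['R']).T@w['t'])
E
python3 meas.py m5 200
```

```text
clock: 6.6
tcp_pos: [0.5952, -0.1906, 0.112]
orientation: [-2.089, -2.346, -0.001]
contact_force: [-0.2, 0.9, -0.8]
grip_width: -0.0002
gripper_force: 0.0
[ 0.58660198 -0.1143122   0.25505164]
yel 240 r 0.0657 0.0824 end ang -1.4737 all -1.4708
ptr 358 r 0.0835 0.1001 end ang -1.4587 all -1.4605
left to go -0.015 mm at grip -2.3 6.65 [ 0.59418917 -0.19087937  0.11170096]
```

View pics/m5.png

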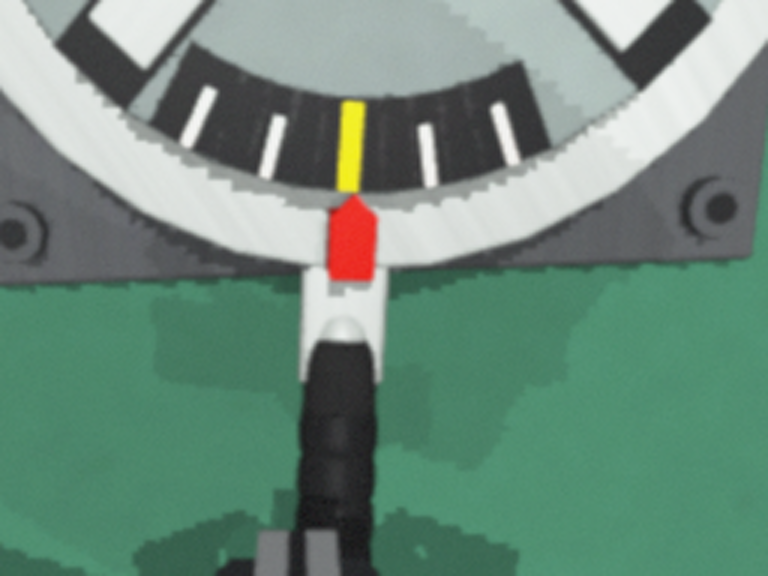

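The tip is at (354,196) and the yellow end at (348,192), with the camera nearly overhead. The overshoot is real, about 0.015 rad. I'll cross over the lever and nudge it back from the +x side by about 3 mm.

```bash
python3 -m jog '[{"rx":0,"ry":0,"rz":0,"x":0.5,"y":0,"z":0,"jaw":-1},{"rx":0,"ry":0,"rz":0,"x":0.5,"y":0,"z":0,"jaw":-1},{"rx":0,"ry":0,"rz":0,"x":0,"y":0,"z":-0.64,"jaw":-1},{"rx":0,"ry":0,"rz":0,"x":0,"y":0,"z":-0.64,"jaw":-1},{"rx":0,"ry":0,"rz":0,"x":-0.15,"y":0,"z":0,"jaw":-1},{"rx":0,"ry":0,"rz":0,"x":-0.15,"y":0,"z":0,"jaw":-1},{"rx":0,"ry":0,"rz":0,"x":0,"y":0,"z":0,"jaw":-1}]'; python3 meas.py m6 200
```

```text
clock: 7.52
tcp_pos: [0.6363, -0.1924, 0.0376]
orientation: [2.091, 2.342, 0.001]
contact_force: [-0.2, 0.5, 0.6]
grip_width: -0.0001
gripper_force: 0.0
yel 683 r 0.0652 0.0824 end ang -1.4733 all -1.4713
ptr 1014 r 0.0834 0.1006 end ang -1.4566 all -1.4562
left to go -0.0167 mm at grip -2.6 7.575 [ 0.637031   -0.1920343   0.03760129]
```

```bash
python3 -m jog '[{"rx":0,"ry":0,"rz":0,"x":-0.06,"y":0,"z":0,"jaw":-1},{"rx":0,"ry":0,"rz":0,"x":-0.05,"y":0,"z":0,"jaw":-1},{"rx":0,"ry":0,"rz":0,"x":0,"y":0,"z":0,"jaw":-1}]'; python3 meas.py m7 200
```

```text
clock: 7.95
tcp_pos: [0.6297, -0.1916, 0.0358]
orientation: [-2.091, -2.345, -0.0]
contact_force: [-0.6, 0.1, 0.1]
grip_width: 0.0003
gripper_force: 0.0
yel 676 r 0.0654 0.0825 end ang -1.475 all -1.4713
ptr 1032 r 0.0835 0.1003 end ang -1.4558 all -1.4564
left to go -0.0193 mm at grip -3.0 8.0 [ 0.62984969 -0.19151059  0.03577163]
```

```bash
python3 -m jog '[{"rx":0,"ry":0,"rz":0,"x":-0.03,"y":0,"z":0,"jaw":-1},{"rx":0,"ry":0,"rz":0,"x":-0.02,"y":0,"z":0,"jaw":-1},{"rx":0,"ry":0,"rz":0,"x":0,"y":0,"z":0,"jaw":-1}]'; python3 meas.py m8 200
```

```text
clock: 8.38
tcp_pos: [0.6278, -0.1914, 0.0359]
orientation: [2.09, 2.344, 0.001]
contact_force: [4.8, -1.3, -1.8]
grip_width: 0.0002
gripper_force: 1.8
yel 684 r 0.0654 0.0825 end ang -1.4734 all -1.4704
ptr 1039 r 0.0835 0.1004 end ang -1.4541 all -1.4566
left to go -0.0193 mm at grip -3.0 8.425 [ 0.62779051 -0.19148523  0.03588735]
```

```bash
python3 -m jog '[{"rx":0,"ry":0,"rz":0,"x":-0.03,"y":0,"z":0,"jaw":-1},{"rx":0,"ry":0,"rz":0,"x":-0.02,"y":0,"z":0,"jaw":-1},{"rx":0,"ry":0,"rz":0,"x":0,"y":0,"z":0,"jaw":-1}]'; python3 meas.py m9 200
```

```text
clock: 8.8
tcp_pos: [0.6239, -0.1919, 0.0359]
orientation: [2.091, 2.344, -0.0]
contact_force: [4.1, -1.6, -2.7]
grip_width: -0.0001
gripper_force: 1.9
yel 680 r 0.0654 0.0825 end ang -1.473 all -1.4703
ptr 1028 r 0.0835 0.1003 end ang -1.4818 all -1.4824
left to go 0.0088 mm at grip 1.4 8.85 [ 0.6239133  -0.19189577  0.03587979]
```

The pointer is now within 0.009 rad of the line, on the clockwise side, which allows for the clamp's drag. Next I back off, lift over the head and come down behind the clamp arm.

```bash
python3 -m jog '[{"rx":0,"ry":0,"rz":0,"x":0.3,"y":0,"z":0,"jaw":-1},{"rx":0,"ry":0,"rz":0,"x":0,"y":0,"z":1,"jaw":-1},{"rx":0,"ry":0,"rz":0,"x":0,"y":0,"z":1,"jaw":-1},{"rx":0,"ry":0,"rz":0.6,"x":-0.49,"y":0.83,"z":0,"jaw":-1},{"rx":0,"ry":0,"rz":0.6,"x":-0.49,"y":0.83,"z":0,"jaw":-1},{"rx":0,"ry":0,"rz":0.6,"x":-0.49,"y":0.83,"z":0,"jaw":-1},{"rx":0,"ry":0,"rz":0.6,"x":-0.49,"y":0.83,"z":0,"jaw":-1},{"rx":0,"ry":0,"rz":0.6,"x":-0.49,"y":0.83,"z":0,"jaw":-1}]'; python3 -m jog '[{"rx":0,"ry":0,"rz":0,"x":0,"y":0,"z":0,"jaw":-1}]'
python3 - <<'E'
from h import *
p=camera_params('wrist');f=grab_frame('wrist')
cv2.imwrite('pics/w4.png',cv2.resize(f[:,:,::-1],(800,600),interpolation=cv2.INTER_CUBIC))
k=1.5625
for n,X in [('stud',(.5729,.0629,.088)),('armend',(.51,.1067,.099))]: print(n,np.array(proj(p,np.array(X)))*k)
import pickle;pickle.dump(p,open('w4.pkl','wb'))
E
```

```text
clock: 9.85
tcp_pos: [0.4921, 0.0584, 0.1554]
orientation: [-1.407, -2.806, 0.003]
contact_force: [-0.2, 1.4, -0.0]
grip_width: -0.0003
gripper_force: 0.0
clock: 9.98
tcp_pos: [0.491, 0.0612, 0.1551]
orientation: [-1.399, -2.807, 0.002]
contact_force: [-0.1, -0.8, 0.5]
grip_width: -0.0001
gripper_force: 0.0
stud [532.58650407 413.14832747]
armend [499.3887012 282.174378 ]
```

View pics/w4.png

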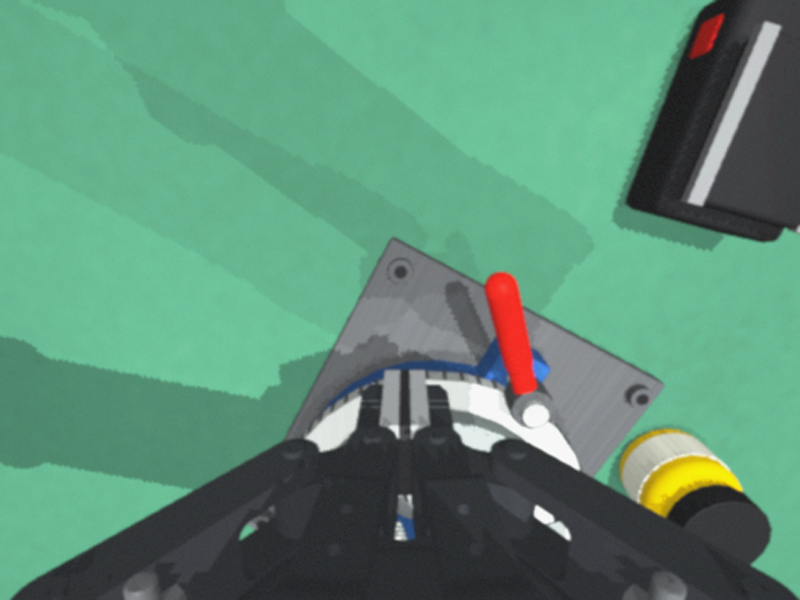

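The image matches the prediction (stud 537,413 and arm end 501,280), so I'll descend and push.

```bash
python3 -m jog '[{"rx":0,"ry":0,"rz":0,"x":0,"y":0,"z":-0.75,"jaw":-1},{"rx":0,"ry":0,"rz":0,"x":0,"y":0,"z":-0.75,"jaw":-1},{"rx":0,"ry":0,"rz":0,"x":0.17,"y":0.15,"z":0,"jaw":-1},{"rx":0,"ry":0,"rz":0,"x":0.17,"y":0.15,"z":0,"jaw":-1},{"rx":0,"ry":0,"rz":-0.2,"x":0.08,"y":0.14,"z":0,"jaw":-1},{"rx":0,"ry":0,"rz":-0.2,"x":0.08,"y":0.14,"z":0,"jaw":-1}]'; python3 -m jog '[{"rx":0,"ry":0,"rz":-0.4,"x":0.1,"y":0.12,"z":0,"jaw":-1},{"rx":0,"ry":0,"rz":-0.4,"x":0.11,"y":0.11,"z":0,"jaw":-1},{"rx":0,"ry":0,"rz":-0.4,"x":0.13,"y":0.1,"z":0,"jaw":-1},{"rx":0,"ry":0,"rz":-0.4,"x":0.13,"y":0.05,"z":0,"jaw":-1},{"rx":0,"ry":0,"rz":-0.4,"x":0.1,"y":0.05,"z":0,"jaw":-1},{"rx":0,"ry":0,"rz":0,"x":0,"y":0,"z":0,"jaw":-1}]'
```

```text
clock: 10.78
tcp_pos: [0.5258, 0.0904, 0.0672]
orientation: [1.514, 2.751, -0.003]
contact_force: [-1.7, -7.6, -1.4]
grip_width: -0.0002
gripper_force: 3.1
clock: 11.52
tcp_pos: [0.5586, 0.1177, 0.0669]
orientation: [-1.966, -2.449, 0.003]
contact_force: [-5.2, -2.7, -1.8]
grip_width: -0.0001
gripper_force: 2.2
```

```bash
python3 -m jog '[{"rx":0,"ry":0,"rz":-0.3,"x":0.06,"y":0,"z":0,"jaw":-1},{"rx":0,"ry":0,"rz":-0.3,"x":0.05,"y":0,"z":0,"jaw":-1},{"rx":0,"ry":0,"rz":0,"x":0.03,"y":0,"z":0,"jaw":-1},{"rx":0,"ry":0,"rz":0,"x":0,"y":0,"z":0,"jaw":-1}]'; python3 -m jog '[{"rx":0,"ry":0,"rz":0,"x":0.03,"y":0,"z":0,"jaw":-1},{"rx":0,"ry":0,"rz":0,"x":0,"y":0,"z":0,"jaw":-1}]'; python3 -m jog '[{"rx":0,"ry":0,"rz":0,"x":0.03,"y":0,"z":0,"jaw":-1},{"rx":0,"ry":0,"rz":0,"x":0,"y":0,"z":0,"jaw":-1}]'
```

```text
clock: 12.02
tcp_pos: [0.5663, 0.119, 0.0669]
orientation: [-2.088, -2.343, 0.002]
contact_force: [-6.6, -0.0, 0.1]
grip_width: 0.0
gripper_force: 3.0
clock: 12.28
tcp_pos: [0.568, 0.1189, 0.0668]
orientation: [-2.088, -2.343, 0.003]
contact_force: [-5.8, -0.8, -0.2]
grip_width: 0.0001
gripper_force: 3.1
clock: 12.52
tcp_pos: [0.5698, 0.1188, 0.0668]
orientation: [-2.088, -2.343, 0.003]
contact_force: [-6.3, -1.5, -1.1]
grip_width: -0.0
gripper_force: 3.1
```

```bash
R='x'; python3 -m jog '[{"rx":0,"ry":0,"rz":-0.2,"x":0.05,"y":-0.01,"z":0,"jaw":-1},{"rx":0,"ry":0,"rz":0,"x":0,"y":0,"z":0,"jaw":-1}]'|grep -E 'tcp|contact'; python3 -m jog '[{"rx":0,"ry":0,"rz":-0.2,"x":0.04,"y":-0.01,"z":0,"jaw":-1},{"rx":0,"ry":0,"rz":0,"x":0,"y":0,"z":0,"jaw":-1}]'|grep -E 'tcp|contact';python3 -m jog '[{"rx":0,"ry":0,"rz":0,"x":0.03,"y":-0.01,"z":0,"jaw":-1},{"rx":0,"ry":0,"rz":0,"x":0,"y":0,"z":0,"jaw":-1}]'|grep -E 'tcp|contact'
```

```text
tcp_pos: [0.5704, 0.1191, 0.0665]
contact_force: [-13.8, 1.3, 5.8]
tcp_pos: [0.5708, 0.1195, 0.0664]
contact_force: [-19.2, 3.4, 9.9]
tcp_pos: [0.571, 0.1195, 0.0663]
contact_force: [-23.5, 5.2, 14.5]
```

```bash
python3 -m jog '[{"rx":0,"ry":0,"rz":0,"x":-0.3,"y":0,"z":0,"jaw":-1},{"rx":0,"ry":0,"rz":0,"x":-0.1,"y":0,"z":0,"jaw":-1}]'|grep -E 'tcp|contact'
python3 - <<'E'
from h import *
p=camera_params('wrist');f=grab_frame('wrist');k=1.5625
cv2.imwrite('pics/w5.png',cv2.resize(f[:,:,::-1],(800,600),interpolation=cv2.INTER_CUBIC))
S=np.array([.5729,.0629])
for a in(73.5,79,85): 
  t=np.radians(a);print(a,[np.round(np.array(proj(p,np.r_[S+r*np.array([np.cos(t),np.sin(t)]),z]))*k) for r,z in((.03,.078),(.055,.089),(.078,.099))])
h=cv2.cvtColor(f,cv2.COLOR_RGB2HSV);R=((h[...,0]<6)|(h[...,0]>174))&(h[...,1]>150)&(h[...,2]>100)
n,l,s,c=cv2.connectedComponentsWithStats(R.astype(np.uint8));print(s[1:],c[1:]*k)
E
```

```text
tcp_pos: [0.5554, 0.1173, 0.0677]
contact_force: [0.2, 0.3, 0.3]
73.5 [array([476., 476.]), array([511., 434.]), array([553., 386.])]
79 [array([468., 474.]), array([495., 430.]), array([527., 379.])]
85 [array([459., 473.]), array([477., 427.]), array([498., 374.])]
[[ 310  232   71   57 2046]] [[548.52226906 406.82734604]]
```

View pics/w5.png

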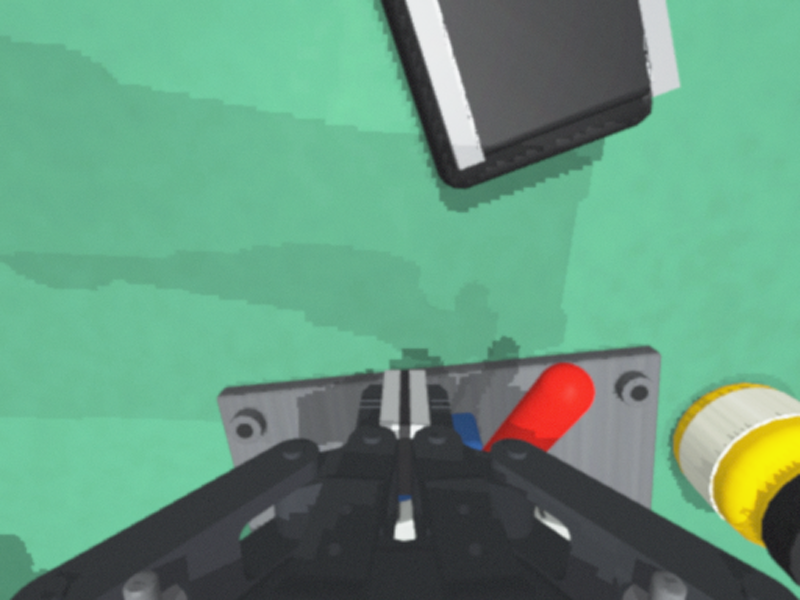

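The arm's end is at (570,383), against (553,386) predicted for home, and it stalled solidly at 24 N. The clamp is home. Next I lift and check the pointer.

```bash
python3 -m jog '[{"rx":0,"ry":0,"rz":0,"x":0,"y":0,"z":0.9,"jaw":-1},{"rx":0,"ry":0,"rz":0,"x":0,"y":0,"z":0.9,"jaw":-1},{"rx":0,"ry":0,"rz":0,"x":0.14,"y":-0.85,"z":0,"jaw":-1},{"rx":0,"ry":0,"rz":0,"x":0.14,"y":-0.85,"z":0,"jaw":-1},{"rx":0,"ry":0,"rz":0,"x":0.14,"y":-0.85,"z":0,"jaw":-1},{"rx":0,"ry":0,"rz":0,"x":0.14,"y":-0.85,"z":0,"jaw":-1},{"rx":0,"ry":0,"rz":0,"x":0.14,"y":-0.85,"z":0,"jaw":-1},{"rx":0,"ry":0,"rz":0,"x":0.14,"y":-0.85,"z":0,"jaw":-1}]'|grep -E 'tcp|clock'; python3 -m jog '[{"rx":0,"ry":0,"rz":0,"x":0,"y":0,"z":-0.8,"jaw":-1},{"rx":0,"ry":0,"rz":0,"x":0,"y":0,"z":0,"jaw":-1},{"rx":0,"ry":0,"rz":0,"x":0,"y":0,"z":0,"jaw":-1}]'|grep -E 'tcp|contact';python3 meas.py m10 200
```

```text
clock: 14.58
tcp_pos: [0.6062, -0.1918, 0.1751]
tcp_pos: [0.6059, -0.1893, 0.1272]
contact_force: [-0.0, 0.1, 0.9]
yel 202 r 0.0657 0.0826 end ang -1.474 all -1.4722
ptr 317 r 0.0838 0.1005 end ang -1.4823 all -1.4843
left to go 0.0082 mm at grip 1.3 15.0 [ 0.6061876  -0.18928955  0.12761994]
```

View pics/m10.png

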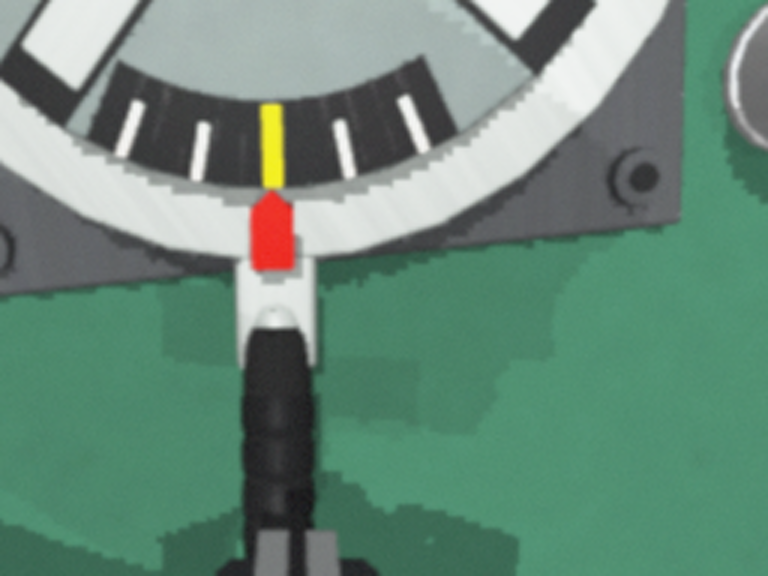

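The pointer tip (272,192) stands on the end of the yellow line (274,188). One last numeric check of the clamp angle with the top camera before handing in.

Run:
```python
from h import *
from scipy.optimize import minimize_scalar
p=camera_params('top');f=grab_frame('top')
h=cv2.cvtColor(f,cv2.COLOR_RGB2HSV);R=((h[...,0]<8)|(h[...,0]>172))&(h[...,1]>120)&(h[...,2]>80)
n,l,s,c=cv2.connectedComponentsWithStats(R.astype(np.uint8))
S=np.array([.5729,.0629])
for i in range(1,n):
    X=ray(p,*c[i],.089)
    if s[i,4]>30: print(s[i,4],c[i],X,'arm angle deg',np.degrees(np.arctan2(*(X[:2]-S)[::-1])),'r',np.hypot(*(X[:2]-S)))
```

```text
196 [223.31122449 195.60204082] [0.58835774 0.10986715 0.089     ] arm angle deg 71.78269024319181 r 0.049445472021270497
```

```bash
python3 -c "
from bench import r
print(r.hand_in())"
```

```text
the job is handed in; nothing more can be done
None
```

The job is handed in: the pointer stands on the yellow line (about 0.008 rad off centre, inside the line's width) and the red clamp lever is pushed round to its stop. I nudged the setting lever back once after a slight overshoot and did not test the lock by pushing on it.

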